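Lock the sliding stop bar of a sloping jig with its pin

TASK

First slide the steel stop bar of the sloping jig fully home against its end stop, so that its hole lies over the hole in the jig. Then pull the long locking pin with the square grip out of its storage block, push it through both holes until its collar sits flush on the bar, and let go of it. Leave the short pin with the round knob standing in its block.

Things in the scene. Friction and masses are not known exactly. Their poses are not given: they have to be found in the camera images.
- jig: Fixed jig: aluminium plate (140 mm up the slope, 20 thick, y -140 to +200 mm) sloping 30 degrees on legs. Origin on the bench under the slide's middle; z up, x level to the high side (slope faces -x), y level along the slide. Upper face is 115 mm above the origin there. Dark rails 13 mm high, 33 mm either side of the middle line, guide the bar; dark end stop at y = -101 to -116 mm.
- jig_hole (a point): Centre of the mouth of the jig plate's 19 mm through hole, in the plate's upper face, square to the slope, on the middle line at jig y = -60 mm. Open space below. Axes as jig (level, not sloped).
- bar (a joint): Stop bar: steel, 200 x 60 x 12 mm, slides on the sloping plate along the jig's y. Value in m: 0 fully open (towards jig +y); 0.080 fully home, its end against the end stop, its hole over the jig's hole; grows towards jig -y. Moves with about 2 N and stays where it is left.
- bar_hole (a point): Centre of the mouth of the bar's 19 mm through hole, in its upper face; moves with the bar. z: out of the hole, square to the slope (30 degrees from vertical); x: up the slope; y: as the jig's y. Bar and plate holes together are 32 mm deep.
- bar_handle (a point): Grip point on the bar's handle, a black post 24 x 24 mm (sides along x and y of this frame) standing square to the slope. The point is 24 mm above the bar's upper face and 24 mm below the post's top, 120 mm from the bar's hole towards jig +y. Axes as bar_hole.
- pin: Locking pin, 150 to 310 g: steel shank 16 mm thick, 78 long (last 14 mm tapered to 8), collar 36 across and 6 thick, black square grip 26 x 26 mm (sides along x, y), 46 tall. Origin on the axis at the collar's underside; z from shank to grip: tip at z = -78 mm, grip z = 6 to 52 mm. Starts upright in its block, collar resting on the block's top.
- spare_pin: Another pin, not for this jig: shank 24 mm thick and 45 mm long, collar 40 mm across, round black knob 32 mm across centred 30 mm above the origin (centre of the collar's underside); top at z = 46 mm. Stands upright in the other block.
- block_a: Fixed grey storage block that holds the locking pin, 66 x 66 mm, 85 mm high, with an upright through hole; origin at the centre of its underside. The two blocks look alike and may have changed places.
- block_b: Fixed grey storage block that holds the short pin, same outside size; origin at the centre of its underside.
Not all that is in view belongs to the job. Leave any turquoise or yellow look-alike of the pin alone. What is shaped like the block_a but pink is not meant.

How it is judged:
On the way, in this order (a step that is already met when the one before it is completed fails the run):
1. the stop bar is home against its end stop while the locking pin still stands in its block (value of joint bar above 0.075 m and distance of pin from where it was at the start of the episode below 0.03 m), for 0.2 s.
2. the locking pin is lifted clear of its block (z of pin in the frame of block_a above 0.165 m), for 0.05 s.
At the end, for the whole second after the job is handed in: Stop bar home (within 5 mm); locking pin through bar and plate, at rest and released: underside of its collar within 4 mm of the bar's upper face, centre within 6 mm of the hole's, square to the slope within 7 degrees; short pin not moved more than 20 mm (value of joint bar above 0.075 m and distance between pin and bar_hole below 0.006 m and z of pin in the frame of bar_hole below 0.004 m and angle between the z axis of pin and the z axis of bar_hole, either way round below 0.12 rad and linear speed of pin below 0.01 m/s); the robot touches nothing.
It fails at once if the short pin is moved by more than 20 mm (distance of spare_pin from where it was at the start of the episode above 0.02 m).
It also fails if it takes over 53 s, if anything falls off the work surface, if the arm or the gripper's body presses on something with over 40 N, if the wrist force passes 120 N, or if a joint passes its speed limit or range.

ROBOT

A 7-joint arm with a two-finger parallel gripper is mounted at the origin on the work surface. World frame = base frame: x ahead of the robot, y to its left, z up, the work surface at z = 0. Lengths are in m, angles in rad, forces in N, time in s.
With the tool pointing down it reaches from about 0.35 to 0.9 m from the base axis. Payload 8.1 kg.
Tool frame: the origin (TCP) lies where the fingers leave the gripper's body, on its centre line; the fingertips stand 73 mm ahead of it and the grasp point (between the pads) lies 54 mm ahead of it (manip.tcp_to_grasp is the distance from the TCP to the grasp point, in m); z points along the fingers, y is the line along which they close (so a half turn about z gives the same grasp; the last joint's range is limited). The gripper opens to 85 mm and grips with 20 to 120 N. Pads are 22 mm wide; open, the fingers measure 114 mm over their backs; the gripper's body (76 mm by 85 mm) begins 54 mm behind the grasp point. The pads swing forward as they close: fully open they stand 13 mm farther back than shut.
Start: joints at [1.24, 0.434, 0.025, 1.573, -0.012, 1.134, -0.075], TCP at [0.141, -0.609, 0.304] pointing down, gripper open.
Joint ranges: [-2.62, 2.62], [-0.44, 2.09], [-1.27, 1.32], [0.08, 2.57], [-1.32, 4.46], [0.12, 2], [-2.74, 2.74]. Speed limits (rad/s): [2.22, 2.22, 3.01, 3.01, 3.14, 3.14, 3.14].

INTERFACE

Orientations are given as [roll, pitch, yaw] about the fixed x, y, z axes, in that order (R = Rz(yaw) Ry(pitch) Rx(roll)).
In Python, from cell import manip, vision gives the robot as it stands. The module is installed in compiled form; this text tells all that it offers. Calls block until the motion is done:
- manip.goto(position, orientation): joint-space move of the TCP to a pose.
- manip.move_l(position, rot=None, speed=0.15): straight line of the TCP; rot=None keeps the orientation; speed is the mean speed in m/s.
- manip.move_j(angles): joint-space move.
- manip.gripper_to(opening, f_grip=None): finger opening in m; f_grip is the grip in N (None keeps the last); returns when the fingers have stopped.
- manip.hold(seconds).
- manip.inverse_kinematics(position, orientation): joint angles nearest the present ones, or None.
- manip.sense(): the state.
- vision.capture(name): name is "scene" or "top" or "wrist"; returns a dict with "img" (384x512x3 uint8, red, green, blue), "camera_matrix" (3x3 intrinsics, pixels), "xyz" and "rotation" of the camera in the world. Camera axes: x right, y down, z forward; pixel columns grow to the right and rows downward; lengths in m; the calibration is good to about 2 mm. The wrist camera is an equidistant fisheye: a pixel r from the principal point sees the ray r / f radians off the axis. A picture is of the moment at which its call begins. There is no depth.
A pose or a line that the arm cannot do raises manip.MotionError and nothing moves.
- manip.finish_job(): hands the job in; it is judged then, once.
Trained networks look in the newest picture that a camera, given by its name, has taken for a name from the list of things; names that differ only in an ending like _2 or _b are one class to them, and where a whole thing is asked for, a point or a joint stands for the part that bears it (a point fixed in the world has none). Each returns a list of dicts, best first, with "confidence" (0 to 1); they miss things now and then, are a little off and sometimes report something else, mostly with a low value. They report only what shows in the picture. A call takes as long as a camera call. They do not tell look-alikes from the thing itself.
- vision.spot_in(camera, thing): "centre" ([x, y, z] in m, in world coordinates, good to about 4 mm: the middle of the surface that is visible of it).
The state is a dict: "clock": time; "joints": joint angles; "dq": joint speeds; "tau": joint torques, N m; "eef_pos": TCP position; "tool_rot": TCP orientation; "ft_force": force on the tool from outside, world axes, zero at the start; "torque": the same for the moment, N m; "grip_width": finger opening in m; "grasp_force": force on a finger pad.
Only numpy, scipy, OpenCV 4.12 (cv2) and the standard library are available. Lean on these libraries where they do the work, as an engineer would, in place of code of your own. Each camera call takes 0.05 s, during which the arm holds its last target. There are 200 camera calls.

## Working session

There is one attempt and no reset: what is moved stays moved. The work goes in short steps, each a Python script; the robot and the scene stay as the last script left them, time stands still between calls to the robot, and variables do not carry over. Pictures are saved under pics/ and viewed, at most 10 in all, crops included, and the job is handed in when it is done.

```bash
mkdir -p pics; python3 - <<'E'
from cell import manip, vision
import cv2, numpy as np
for c in ["scene","top","wrist"]:
    d=vision.capture(c); cv2.imwrite(f"pics/{c}0.png",d["img"][:,:,::-1])
    print(c,np.round(d["camera_matrix"],1).tolist(),np.round(d["xyz"],3),np.round(d["rotation"],3).tolist())
    for t in ["jig","bar","bar_hole","bar_handle","jig_hole","pin","spare_pin","block_a"]:
        try: print(t,[(np.round(r["centre"],3).tolist(),round(r["confidence"],2)) for r in vision.spot_in(c,t)])
        except Exception as e: print(t,e)
print(manip.sense()["clock"], manip.tcp_to_grasp)
a=cv2.imread("pics/scene0.png");b=cv2.imread("pics/top0.png")
E
```

```text
scene [[378.9, 0.0, 265.6], [0.0, 378.9, 186.4], [0.0, 0.0, 1.0]] [ 1.064 -0.421  0.688] [-2.31, -0.016, 1.012]
jig [([0.598, 0.137, 0.1], 0.63)]
bar [([0.526, 0.158, 0.128], 0.91)]
bar_hole [([0.549, -0.18, 0.118], 0.37)]
bar_handle [([0.518, 0.156, 0.129], 0.59)]
jig_hole [([0.597, 0.142, 0.1], 0.58)]
pin [([0.552, -0.271, 0.104], 0.85), ([0.452, -0.131, 0.106], 0.71)]
spare_pin [([0.532, -0.363, 0.11], 0.78)]
block_a [([0.544, -0.368, 0.063], 0.88), ([0.593, -0.059, 0.072], 0.83), ([0.563, -0.185, 0.068], 0.8)]
top [[385.8, 0.0, 263.5], [0.0, 385.8, 191.3], [0.0, 0.0, 1.0]] [ 0.379 -0.076  0.898] [-2.932, -0.001, -1.636]
jig [([0.529, 0.149, 0.116], 0.64)]
bar [([0.502, 0.16, 0.127], 0.75)]
bar_hole []
bar_handle [([0.5, 0.161, 0.13], 0.6)]
jig_hole [([0.531, 0.149, 0.12], 0.66)]
pin [([0.542, -0.262, 0.124], 0.66), ([0.533, -0.169, 0.133], 0.54), ([0.443, -0.133, 0.132], 0.53), ([0.522, -0.167, 0.087], 0.24)]
spare_pin [([0.512, -0.347, 0.12], 0.58), ([0.507, 0.167, 0.13], 0.21)]
block_a [([0.521, -0.171, 0.087], 0.81), ([0.566, -0.05, 0.081], 0.61), ([0.515, -0.334, 0.086], 0.58)]
wrist [[297.3, 0.0, 258.6], [0.0, 297.3, 191.0], [0.0, 0.0, 1.0]] [ 0.212 -0.594  0.374] [2.85, -0.0, -1.343]
jig []
bar []
bar_hole []
bar_handle []
jig_hole []
pin []
spare_pin []
block_a []
1.35 0.0539
```

View pics/scene0.png

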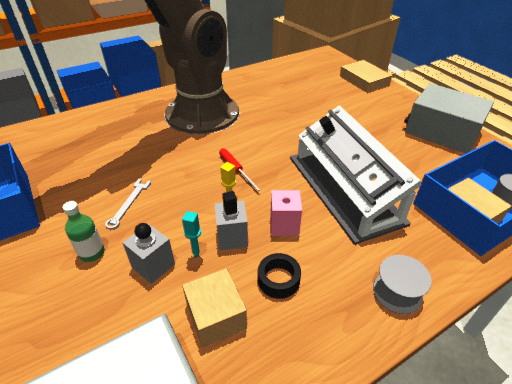

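View pics/top0.png

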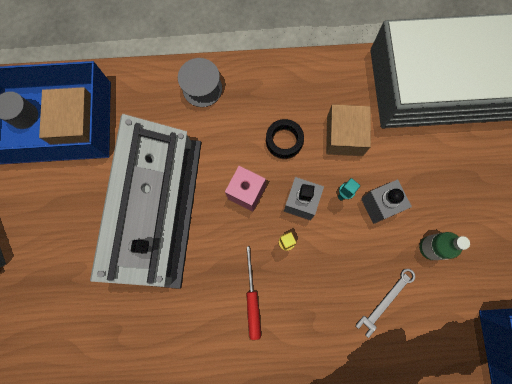

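Top view: jig at left, with the plate hole at (150,158), bar hole at (146,188) and handle at (140,246). The locking pin's block is at (304,197) and the short pin's at (390,200). The pink block and the turquoise and yellow look-alikes are separate. I'll enlarge the parts that matter.

```bash
python3 - <<'E'
import cv2, numpy as np
a=cv2.imread("pics/scene0.png");b=cv2.imread("pics/top0.png")
r=lambda i,x,y,w,h,s:cv2.resize(i[y:y+h,x:x+w],None,fx=s,fy=s,interpolation=cv2.INTER_CUBIC)
A=r(b,85,110,125,180,3.2) # top jig -> 400x576
B=r(a,285,100,135,140,2.8) #378x392
C=r(b,280,172,50,50,3.6); D=r(a,205,180,50,75,2.4)
o=np.zeros((592,800,3),np.uint8)
o[:576,:400]=A; o[:392,410:788]=B; o[400:580,410:590]=C; o[400:580,600:720]=D
cv2.imwrite("pics/crop1.png",o)
E
```

```text
(no output)
```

View pics/crop1.png

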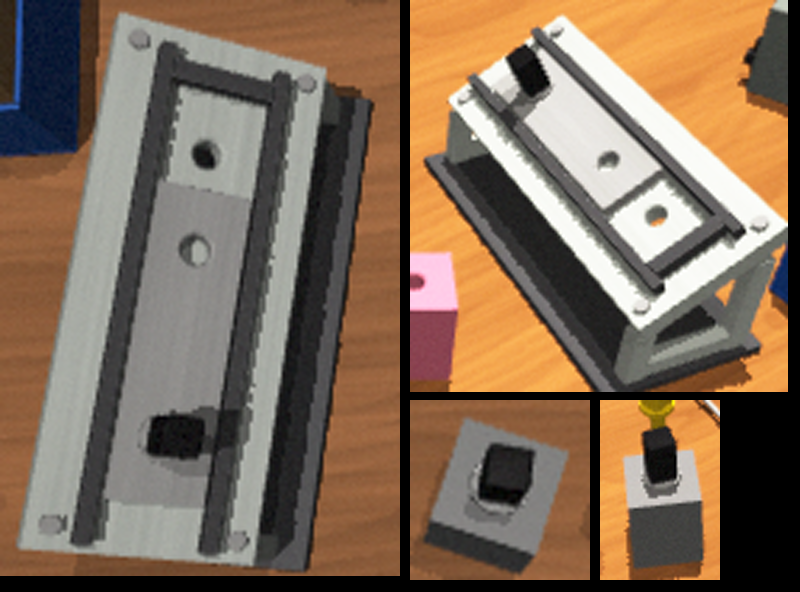

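The crops show the jig corners, the plate and bar holes and the square grip on its block. The bar is open (its handle is at the low-x end), and the slope faces world -y. Next I'll fit the jig pose.

```bash
cat > h.py <<'E'
import numpy as np, cv2
from scipy.spatial.transform import Rotation as Rn
from scipy.optimize import least_squares
CAM={"scene":(378.9,265.6,186.4,[1.064,-.421,.688],[-2.31,-.016,1.012]),"top":(385.8,263.5,191.3,[.379,-.076,.898],[-2.932,-.001,-1.636])}
def proj(c,P):
    f,cx,cy,t,r=CAM[c]; q=Rn.from_euler("xyz",r).inv().apply(np.atleast_2d(P)-t)
    return np.c_[cx+f*q[:,0]/q[:,2],cy+f*q[:,1]/q[:,2]]
C30,S30=np.cos(np.pi/6),np.sin(np.pi/6)
def J(s,y,n=0): return np.array([s*C30-n*S30,y,.115+s*S30+n*C30])  # slope coords -> jig frame
def W(p,P): return Rn.from_euler("z",p[2]).apply(P)+[p[0],p[1],0]
E
python3 - <<'E'
from h import *
A=lambda x,y:(85+x/3.2,110+y/3.2)
B=lambda x,y:(285+(x-410)/2.8,100+y/2.8)
obs=[("top",A(118,12),(.07,-.14)),("top",A(327,68),(-.07,-.14)),("top",A(20,548),(.07,.2)),("top",A(206,154),(0,-.06)),("top",A(258,566),(-.07,.2)),
("scene",B(450,97),(-.07,.2)),("scene",B(565,15),(.07,.2)),("scene",B(788,224),(.07,-.14)),("scene",B(637,328),(-.07,-.14)),("scene",B(656,214),(0,-.06))]
bh=[("top",A(195,250)),("scene",B(608,160))]
def res(p):
    e=[proj(c,W(p,J(*l)))[0]-u for c,u,l in obs]
    e+=[proj(c,W(p,J(0,.02-p[3],.012)))[0]-u for c,u in bh]
    return np.array(e)
s=least_squares(lambda p:res(p).ravel(),[.55,.15,1.5,0],loss="soft_l1")
print(s.x);print(np.round(res(s.x),1).tolist())
p=s.x
for n,q in [("jighole",J(0,-.06)),("barhole home",J(0,-.06,.012)),("handle now",J(0,.14-p[3],.036))]: print(n,W(p,q))
# block + grip
Cc=lambda x,y:(280+(x-410)/3.6,172+(y-400)/3.6)
bo=[Cc(462,418),Cc(568,453),Cc(531,552),Cc(430,523)]
D=lambda x,y:(205+(x-600)/2.4,180+(y-400)/2.4)
def sq(q,a,z): return np.array([W(q,np.array([i*a,j*a,z])) for i,j in [(1,1),(1,-1),(-1,-1),(-1,1)]])
f=least_squares(lambda q:(proj("top",sq(q,.033,.085))-bo).ravel(),[.52,-.17,0]);print("block",f.x,f.fun.round(1))
E
```

```text
[0.57400375 0.15818208 1.41078943 0.01331966]
[[-0.5, -0.6], [-1.1, -0.6], [-0.6, -0.3], [-0.1, -0.4], [-2.0, -0.8], [-2.3, 0.2], [-2.4, -0.6], [-1.0, -0.1], [-0.4, 0.2], [-1.8, 0.0], [-0.3, -0.6], [-1.7, -0.0]]
jighole [0.63323732 0.14862258 0.115     ]
barhole home [0.63228137 0.14269923 0.1253923 ]
handle now [0.44607375 0.16059536 0.14617691]
block [ 0.53573222 -0.17507607 -0.38933112] [-0.1  0.  -0.4 -0.2  1.   0.9 -0.5 -0.7]
```

```bash
cat >> h.py <<'E'
p=[.5740,.1582,1.4108,.0133]
Rj=Rn.from_euler("z",p[2])
n=Rj.apply([-S30,0,C30]); jy=Rj.apply([0,1,0]); jx=np.cross(jy,n)
def rot(z,y):
    z=np.array(z)/np.linalg.norm(z); y=np.array(y,float); y-=z*(y@z); y/=np.linalg.norm(y)
    return Rn.from_matrix(np.c_[np.cross(y,z),y,z]).as_euler("xyz")
G=.0539
def tcp(g,z): return np.array(g)-G*np.array(z)/np.linalg.norm(z)
def fish(d,u):  # wrist pixel -> world ray
    K=d["camera_matrix"]; v=np.array([(u[0]-K[0,2])/K[0,0],(u[1]-K[1,2])/K[1,1]]); r=np.linalg.norm(v)
    return Rn.from_euler("xyz",d["rotation"]).apply(np.r_[v/max(r,1e-9)*np.sin(r),np.cos(r)])
def fproj(d,P):
    K=d["camera_matrix"]; q=Rn.from_euler("xyz",d["rotation"]).inv().apply(np.array(P)-d["xyz"])
    s=np.hypot(q[0],q[1]); th=np.arctan2(s,q[2]); return K[0,2]+K[0,0]*th*q[0]/s, K[1,2]+K[1,1]*th*q[1]/s
E
python3 - <<'E'
from h import *
from cell import manip, vision
h=W(p,J(0,.14-p[3],.036)); print(h)
best=[]
for sg in (1,-1):
    o=rot(-n,sg*jy); 
    for k in (0,.1): print(sg,k,manip.inverse_kinematics(tcp(h+k*n,-n),o))
    q=manip.inverse_kinematics(tcp(h+.1*n,-n),o)
    if q is not None: best.append((np.abs(np.array(q)-manip.sense()["joints"]).max(),sg))
sg=min(best)[1]; print(best)
manip.goto(tcp(h+.1*n,-n),rot(-n,sg*jy)); manip.gripper_to(.06)
d=vision.capture("wrist"); im=d["img"][:,:,::-1].copy(); cv2.imwrite("pics/w1.png",im)
for t in ["bar_handle","bar_hole","jig_hole","bar"]: print(t,[(np.round(r["centre"],3).tolist(),round(r["confidence"],2)) for r in vision.spot_in("wrist",t)])
for nm,P in [("handletop",W(p,J(0,.14-p[3],.06))),("barhole",W(p,J(0,.02-p[3],.012))),("jighole",W(p,J(0,-.06))),("edge",W(p,J(0,.12-p[3],.012))) ]: print(nm,fproj(d,P))
print(manip.sense()["clock"],manip.sense()["eef_pos"],manip.sense()["ft_force"])
E
```

```text
[0.44605057 0.16061506 0.14617691]
1 0 [-0.92038152  0.55948951  1.15712938  2.28250897 -1.2337956   1.14076705
 -2.24845064]
1 0.1 [-0.91872837  0.28662052  1.17200314  2.19456604 -0.91055732  1.10834998
 -2.51331411]
-1 0 [ 0.52922496  0.43670248 -0.79350541  2.17830063 -0.39634587  0.49239505
 -0.00986638]
-1 0.1 [ 0.70249105  0.26928182 -0.80401422  2.0891787  -0.45257304  0.78920859
  0.07874813]
[(np.float64(2.4381967076702358), 1), (np.float64(0.8290111581905881), -1)]
bar_handle [([0.501, 0.161, 0.126], 0.6)]
bar_hole [([0.496, 0.165, 0.133], 0.6)]
jig_hole [([0.508, 0.167, 0.129], 0.67)]
bar [([0.498, 0.164, 0.13], 0.57)]
handletop (np.float64(258.1012895334542), np.float64(206.9070386929602))
barhole (np.float64(387.4698423135309), np.float64(188.4195859176222))
jighole (np.float64(438.17291720886794), np.float64(185.37783298593425))
edge (np.float64(281.1372641954348), np.float64(188.2384552316374))
4.725 [0.43379509 0.08465196 0.27945777] [ 0.77097143 -0.54747918 -0.32161535]
```

View pics/w1.png

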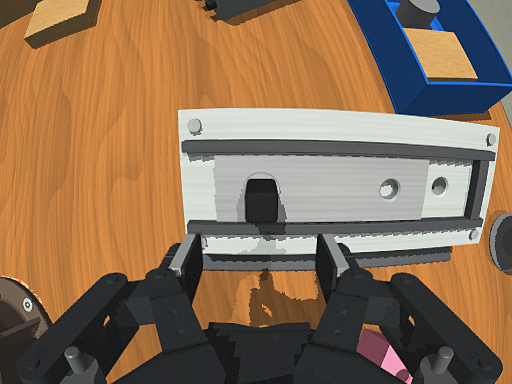

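The wrist view agrees with the fit: bar hole seen at (389,188) against 387,188 predicted, plate hole at (438,186) against 438,185, and handle at (262,200). I'll grip the handle and slide the bar.

```bash
python3 - <<'E'
from h import *
from cell import manip, vision
h=W(p,J(0,.14-p[3],.037))
manip.move_l(tcp(h,-n),speed=.1); manip.gripper_to(0.015,30)
s=manip.sense(); f0=np.array(s["ft_force"]); print(s["grip_width"],s["grasp_force"],f0,s["clock"])
manip.move_l(tcp(h-.058*jy,-n),speed=.08)
for k in np.arange(.061,.074,.002):
    manip.move_l(tcp(h-k*jy,-n),speed=.04)
    s=manip.sense(); f=(np.array(s["ft_force"])-f0)@jy; print(round(k,4),round(f,1),((s["eef_pos"]-tcp(h,-n))@jy).round(4))
    if f>15: break
print(s["clock"])
E
```

```text
0.02373525443435535 32.02683985233307 [-1.42684415 -3.50787498  6.18562434] 6.275
0.061 -1.5 -0.0616
0.063 -0.9 -0.0635
0.065 -1.0 -0.0654
0.067 -0.4 -0.0674
0.069 6.3 -0.0682
0.071 13.1 -0.0684
0.073 21.0 -0.0686
8.9
```

Home was reached at about 68 mm of travel, where the force rose. I'll release and move over the pin for a close look.

```bash
python3 - <<'E'
from h import *
from cell import manip, vision
s=manip.sense(); e=np.array(s["eef_pos"])
manip.gripper_to(.055); manip.move_l(e+.09*n,speed=.2)
d=vision.capture("wrist"); w1=d["img"][:,:,::-1].copy()
print("pred hole",fproj(d,W(p,J(0,-.06,.012))), "pred handle", fproj(d,W(p,J(0,.06,.06))))
b=np.array([.5357,-.1751,.115])
best=[]
for a in np.arange(4)*np.pi/2-.389:
    y=[np.cos(a),np.sin(a),0]; q=manip.inverse_kinematics(tcp(b+[0,0,.1],[0,0,-1]),rot([0,0,-1],y))
    if q is not None: best.append((np.abs(np.array(q)-s["joints"]).max(),a)); print(a,np.round(q,2))
a=min(best)[1]
manip.goto(tcp(b+[0,0,.1],[0,0,-1]),rot([0,0,-1],[np.cos(a),np.sin(a),0]))
d=vision.capture("wrist"); w2=d["img"][:,:,::-1].copy()
for t in ["pin","block_a"]: print(t,[(np.round(r["centre"],3).tolist(),round(r["confidence"],2)) for r in vision.spot_in("wrist",t)])
u=fproj(d,[.5357,-.1751,.137]); print("pred top",u,"a",a)
import pickle; pickle.dump({k:d[k] for k in("camera_matrix","xyz","rotation")},open("d2.pkl","wb"))
cv2.imwrite("pics/w2.png",w2)
x0,y0=int(u[0])-65,int(u[1])-75; x0=max(x0,0);y0=max(y0,0); print(x0,y0)
o=np.zeros((600,800,3),np.uint8)
c=cv2.resize(w2[y0:y0+150,x0:x0+130],None,fx=4,fy=4,interpolation=cv2.INTER_CUBIC); o[:c.shape[0],:c.shape[1]]=c
c=cv2.resize(w1,(272,204)); o[:204,525:797]=c
hx,hy=map(int,fproj(d,W(p,J(0,-.06,.012)))) 
c=cv2.resize(w2,(272,204)); o[396:600,525:797]=c
cv2.imwrite("pics/w3.png",o); print(manip.sense()["clock"])
E
```

```text
pred hole (np.float64(389.82151308071), np.float64(190.89773189660292)) pred handle (np.float64(255.60251526339562), np.float64(210.98076849502166))
-0.389 [ 0.47  0.39 -0.33  1.75  0.15  1.02 -0.31]
1.1817963267948965 [ 0.79  0.49 -0.81  1.72  0.39  1.1   1.04]
2.752592653589793 [ 1.    0.68 -1.23  1.71  0.67  1.25  2.37]
4.323388980384689 [ 0.31  0.37 -0.12  1.76  0.05  1.01 -1.79]
pin [([0.545, -0.26, 0.107], 0.94), ([0.542, -0.168, 0.136], 0.85), ([0.452, -0.128, 0.124], 0.83)]
block_a [([0.568, -0.048, 0.086], 0.86), ([0.502, -0.328, 0.058], 0.76), ([0.55, -0.161, 0.083], 0.58)]
pred top (np.float64(259.01196775565364), np.float64(208.94651483074506)) a -0.389
194 133
11.2
```

View pics/w3.png

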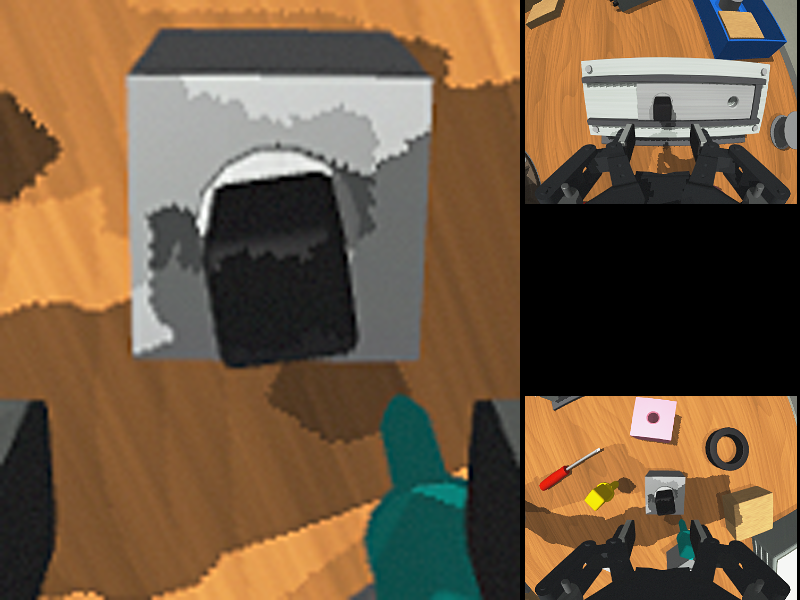

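The grip is turned about 7° from the block. Its top face has corners at about (205,242), (345,222), (357,350) and (225,367) in the crop. I'll fit both, then descend and grip.

```bash
cat > fit.py <<'E'
from h import *
import pickle
d=pickle.load(open("d2.pkl","rb"))
c=lambda L:np.array(L)/4+[194,133]
blk=c([(128,75),(432,78),(418,358),(132,358)])
top=c([(205,242),(345,222),(357,350),(225,367)]); base=c([(213,187),(332,172)])
def sq(q,a,z): return [W(q,np.array([i*a,j*a,z])) for i,j in K4]
K4=[(1,1),(1,-1),(-1,-1),(-1,1)]
P=lambda L:np.array([fproj(d,x) for x in L])
def best(fun,x0):  # try the 4 corner labelings
    return min((least_squares(fun,[*x0,a]) for a in -.389+np.arange(4)*np.pi/2),key=lambda s:s.cost)
b=best(lambda q:(P(sq(q,.033,.085))-blk).ravel(),(.535,-.175))
g=best(lambda q:np.r_[(P(sq(q,.013,.137))-top).ravel(),(P(sq(q,.013,.091)[:2])-base).ravel()],(.535,-.175))
E
python3 - <<'E'
from fit import *
for s in (b,g): print(s.x.round(4),s.cost.round(2),s.fun.round(1))
E
```

```text
[ 0.5395 -0.1763  1.175 ] 0.31 [-0.3 -0.3  0.  -0.2  0.   0.6  0.3  0. ]
[ 0.5398 -0.1762  1.3179] 10.88 [-0.9 -0.1  0.5  0.2  1.4  1.9 -0.7  2.1 -0.4 -2.1 -0.  -2.3]
```

```bash
python3 - <<'E'
from h import *
from cell import manip, vision
D=[0,0,-1]; a=-.253; o=rot(D,[np.cos(a),np.sin(a),0])
g=np.array([.5396,-.1762,.117])
manip.move_l(tcp(g+[0,0,.03],D),o,speed=.15); manip.move_l(tcp(g,D),speed=.08)
s=manip.sense(); print(s["ft_force"],s["grip_width"],s["clock"])
manip.gripper_to(.015,60); s=manip.sense(); print(s["grip_width"],s["grasp_force"],s["ft_force"],s["eef_pos"])
manip.move_l(tcp(g+[0,0,.115],D),speed=.12); s=manip.sense(); print(s["ft_force"],s["torque"],s["grip_width"],s["clock"],s["joints"])
h=W(p,J(0,-.06,.012))
for k in range(0,360,30):
    y=np.cos(np.radians(k))*jx+np.sin(np.radians(k))*jy; r=rot(-n,y)
    Q=[manip.inverse_kinematics(tcp(h+t*n,-n),r) for t in (.031,.13)]
    if all(q is not None for q in Q): print(k,np.round(Q[0],2),np.round(Q[1],2),np.abs(Q[1]-np.array(s["joints"])).max().round(2))
E
```

```text
[ 0.78704576 -0.65218594  0.08887906] 0.054955819446933465 12.325
0.025292503943010365 59.492958784103394 [-0.60141141  0.62842875  4.79230413] [ 0.5398699  -0.17621459  0.17146822]
[-0.28942783  0.68479582 -1.32033255] [ 0.05258272 -0.04306199  0.03403645] 0.025646130872022097 13.8 [ 0.49340506  0.38913442 -0.36882936  1.71716125  0.15676086  1.06578651
 -0.17952411]
0 [ 0.56  0.73 -0.9   1.73  0.08  0.73  1.21] [ 0.65  0.61 -0.9   1.65 -0.05  0.92  1.33] 1.5
30 [ 0.62  0.79 -1.02  1.72  0.23  0.75  1.61] [ 0.73  0.68 -1.05  1.65  0.1   0.93  1.72] 1.9
60 [ 0.68  0.87 -1.16  1.72  0.41  0.8   1.98] [ 0.76  0.72 -1.14  1.64  0.19  0.95  2.17] 2.35
90 [-0.69  0.84  1.15  1.84 -1.3   1.43 -2.37] [-0.63  0.69  1.15  1.76 -1.13  1.47 -2.45] 2.28
120 [ 0.02  0.55 -0.05  1.78 -0.68  0.84 -2.33] [ 0.06  0.45  0.01  1.71 -0.62  1.03 -2.37] 2.19
150 [ 0.1   0.56 -0.17  1.77 -0.6   0.81 -1.87] [ 0.15  0.45 -0.12  1.7  -0.56  1.01 -1.9 ] 1.72
180 [ 0.19  0.57 -0.3   1.76 -0.51  0.78 -1.43] [ 0.24  0.47 -0.25  1.69 -0.5   0.98 -1.43] 1.25
210 [ 0.27  0.59 -0.42  1.75 -0.41  0.76 -0.98] [ 0.32  0.48 -0.36  1.68 -0.43  0.97 -0.96] 0.78
240 [ 0.34  0.61 -0.52  1.75 -0.33  0.74 -0.54] [ 0.4   0.5  -0.48  1.67 -0.36  0.95 -0.5 ] 0.52
270 [ 0.4   0.63 -0.62  1.74 -0.23  0.73 -0.09] [ 0.47  0.52 -0.6   1.67 -0.28  0.94 -0.04] 0.44
300 [ 0.46  0.66 -0.71  1.74 -0.13  0.73  0.35] [ 0.54  0.55 -0.71  1.66 -0.2   0.93  0.41] 0.59
330 [ 0.52  0.7  -0.82  1.73 -0.02  0.73  0.77] [ 0.61  0.59 -0.82  1.66 -0.11  0.92  0.86] 1.04
```

```bash
python3 - <<'E'
from h import *
from cell import manip, vision
h=W(p,J(0,-.06,.012)); t=.032+.078+.012
manip.goto(tcp(h+t*n,-n),rot(-n,-jy))
o=np.zeros((600,800,3),np.uint8)
d=vision.capture("wrist"); w=d["img"][:,:,::-1].copy()
for nm,P in [("hole",h),("tip",h+.012*n),("collar",h+.09*n),("handle",W(p,J(0,.06,.06)))]: print(nm,np.round(fproj(d,P),1))
u=np.array(fproj(d,h)).astype(int); x0,y0=u-[50,60]; print("wrist crop",x0,y0)
c=cv2.resize(w[y0:y0+120,x0:x0+100],None,fx=5,fy=5,interpolation=cv2.INTER_CUBIC); o[:c.shape[0],:c.shape[1]]=c
for i,(cm,s) in enumerate((("scene",5),("top",5))):
    d=vision.capture(cm); im=d["img"][:,:,::-1]
    u=proj(cm,h)[0]; x0,y0=u.astype(int)-[28,40]; print(cm,"hole",u.round(1),"tip",proj(cm,h+.012*n)[0].round(1),"collar",proj(cm,h+.09*n)[0].round(1),"crop",x0,y0)
    c=cv2.resize(im[y0:y0+59,x0:x0+56],None,fx=s,fy=s,interpolation=cv2.INTER_CUBIC); o[i*300:i*300+295,510:790]=c
cv2.imwrite("pics/ins.png",o); s=manip.sense(); print(s["clock"],s["grip_width"])
E
```

```text
hole [258.  187.1]
tip [257.9 191.1]
collar [257.7 230.2]
handle [104.  204.6]
wrist crop 207 127
scene hole [369.8 173.7] tip [368.5 170.9] collar [359.4 150.9] crop 341 133
top hole [150.6 156.5] tip [152.1 155.3] collar [162.5 146.5] crop 122 116
15.0083 0.02542279617949325
```

View pics/ins.png

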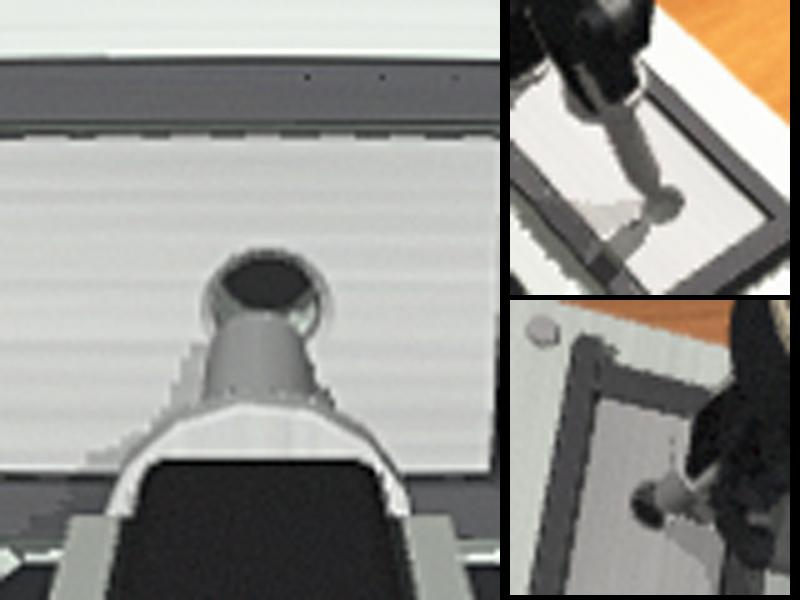

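The wrist view has the hole at about (267,302) in the crop and the tip at about (262,330). The tip is about 2.5 mm downslope and 1 mm towards +jy, so I'll correct that and insert with force feedback.

```bash
cat > ins.py <<'E'
from h import *
from cell import manip, vision
def insert(off,t,tend,step=.004,lim=25,gain=6e-5):
    h=W(p,J(0,-.06,.012)); off=np.array(off,float)
    f0=np.array(manip.sense()["ft_force"])
    while t>tend+1e-6:
        t=max(t-step,tend)
        manip.move_l(tcp(h+off[0]*jx+off[1]*jy+t*n,-n),speed=.06)
        s=manip.sense(); f=np.array(s["ft_force"])-f0; F=np.array([f@jx,f@jy,f@n])
        print(round(t-.032,4),F.round(1),off.round(4))
        if F[2]>lim: break
        off+=np.clip(gain*F[:2],-.0006,.0006)
    print("end",t,off,s["clock"],s["grip_width"]); return off,t
E
python3 -c "
from ins import *
insert([.0022,-.0008],.122,.042)"
```

```text
0.086 [ 0.1 -0.7  0.6] [ 0.0022 -0.0008]
0.082 [ 0.  -0.3  0.4] [ 0.0022 -0.0008]
0.078 [ 0.  -0.5  0.5] [ 0.0022 -0.0009]
0.074 [0.4 0.7 0.2] [ 0.0022 -0.0009]
0.07 [-0.4 -0.3  0.5] [ 0.0022 -0.0008]
0.066 [-3.5 -1.5 -0.4] [ 0.0022 -0.0009]
0.062 [-4.8 -2.3 -1.6] [ 0.002 -0.001]
0.058 [-5.7 -1.7 -2.8] [ 0.0017 -0.0011]
0.054 [-6.3 -2.1 -2.4] [ 0.0014 -0.0012]
0.05 [-5.4 -2.1 -1.8] [ 0.001  -0.0013]
0.046 [-5.4 -0.9 -2.3] [ 0.0007 -0.0014]
0.042 [-4.8 -1.  -2.1] [ 0.0003 -0.0015]
0.038 [-2.2 -1.4 -0.8] [ 0.0001 -0.0016]
0.034 [-1.5 -1.1 -1. ] [-0.0001 -0.0016]
0.03 [-0.2 -0.3  0.3] [-0.0002 -0.0017]
0.026 [0.5 0.1 0.3] [-0.0002 -0.0017]
0.022 [ 0.2  0.5 -0.2] [-0.0001 -0.0017]
0.018 [-0.3 -0.7 -0.1] [-0.0001 -0.0017]
0.014 [-0.7 -0.3  0.2] [-0.0001 -0.0017]
0.01 [ 0.4 -0.7  0.4] [-0.0002 -0.0017]
end 0.042 [-0.00016576 -0.00177954] 20.0083 0.025140561220869988
```

Going in smoothly. Next, seat the collar.

```bash
python3 -c "
from ins import *
insert([-.0002,-.0018],.042,.026,step=.002,lim=15)"
```

```text
0.008 [-0.7  0.3 -0.5] [-0.0002 -0.0018]
0.006 [-0.6  0.2 -0.2] [-0.0002 -0.0018]
0.004 [0.1 0.6 0.8] [-0.0003 -0.0018]
0.002 [ 0.1  0.5 -0.2] [-0.0003 -0.0017]
-0.0 [-0.2  3.6 11.1] [-0.0003 -0.0017]
-0.002 [-0.3 11.5 34.5] [-0.0003 -0.0015]
end 0.029999999999999992 [-0.0002804  -0.00149496] 21.5083 0.02522682759655629
```

```bash
python3 - <<'E'
from ins import *
manip.gripper_to(.05); e=np.array(manip.sense()["eef_pos"])
manip.move_l(e+.13*n,speed=.12)
o=np.zeros((600,800,3),np.uint8)
h=W(p,J(0,-.06,.012))
d=vision.capture("wrist"); w=d["img"][:,:,::-1]
for nm,P in [("hole",h),("griptop",h+.052*n)]: print(nm,np.round(fproj(d,P),1))
print([(np.round(r["centre"],3).tolist(),round(r["confidence"],2)) for r in vision.spot_in("wrist","pin")],h+.03*n)
o[:384,:512]=w
for i,cm in enumerate(("scene","top")):
    im=vision.capture(cm)["img"][:,:,::-1]; x0,y0=proj(cm,h)[0].astype(int)-[35,40]
    o[i*300:i*300+296,520:800]=cv2.resize(im[y0:y0+74,x0:x0+70],None,fx=4,fy=4,interpolation=cv2.INTER_CUBIC)
cv2.imwrite("pics/fin.png",o); s=manip.sense(); print(s["clock"],s["ft_force"])
E
```

```text
hole [257.5 178.3]
griptop [257.2 194. ]
[([0.633, 0.12, 0.17], 0.71), ([0.57, 0.154, 0.139], 0.38)] [0.62988807 0.12790934 0.15137307]
23.3 [ 0.50445854 -0.14336635  0.67628345]
```

View pics/fin.png

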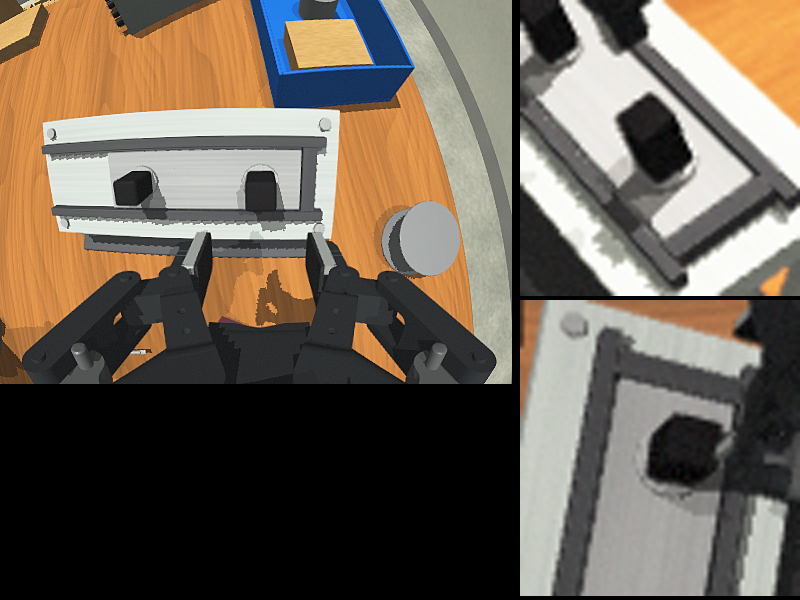

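The pin stands square in the hole at wrist pixel (261,190), collar on the bar. The bar is against the end stop and the gripper is clear.

```bash
python3 -c "
from cell import manip
print(manip.finish_job())"
```

```text
the job is handed in; nothing more can be done
None
```

The bar is home against its end stop. The locking pin is through both holes with its collar seated on the bar and released, and the short pin was left alone. I handed the job in after about 23 s of the 53 s allowed, but no verdict came back.

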